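# Gauge a display foot with a radius leaf and open the matching guard compartment

## Task

Find the yellow radius leaf that fits the white foot on the blue mat: lay it flat on the bench with its notch fully home on the foot's rounded outside corner, squarely and without rocking, and let go of it there. Then take up the same leaf again, lay it with its rounded nose fully home in the foot's inside corner, and leave it there, flat and let go. Last, turn the drum's cap so that its window stands over the compartment with that leaf's dot colour, and knock none of the tape roll and carton about.

Things in the scene. Friction and masses are not known exactly. Their poses are not given: they have to be found in the camera images.
- part_small: white L-shaped foot, 10 mm radii, fixed, 55 mm high, arms 50 mm wide; two upright edges rounded (one outside corner, the inside corner), the rest sharp. Origin under the L's middle. The rounded outside corner looks out along -x, the inside corner opens along +y (bisectors). The foot with y above -0.2 is on the blue mat and to be checked; the others wait beyond y = -0.25, unused.
- part_small_corner (a point): centre of the 10 mm arc of part_small's rounded outside corner (inside the part, 10 mm from its rounded surface), 7 mm above the bench. It is at the free end of the long arm (130 mm over all).
- part_small_cove (a point): centre of the 10 mm arc of part_small's concave inside corner (in the open, 10 mm from the rounded surface), 7 mm above the bench. Two upright walls 80 mm long flank this corner at 90 degrees.
- part_medium: white L-shaped foot, 22 mm radii, fixed, 55 mm high, arms 50 mm wide; two upright edges rounded (one outside corner, the inside corner), the rest sharp. Origin under the L's middle. The rounded outside corner looks out along -x, the inside corner opens along +y (bisectors). The foot with y above -0.2 is on the blue mat and to be checked; the others wait beyond y = -0.25, unused.
- part_medium_corner (a point): centre of the 22 mm arc of part_medium's rounded outside corner (inside the part, 22 mm from its rounded surface), 7 mm above the bench. It is at the free end of the long arm (130 mm over all).
- part_medium_cove (a point): centre of the 22 mm arc of part_medium's concave inside corner (in the open, 22 mm from the rounded surface), 7 mm above the bench. Two upright walls 80 mm long flank this corner at 90 degrees.
- part_large: white L-shaped foot, 34 mm radii, fixed, 55 mm high, arms 50 mm wide; two upright edges rounded (one outside corner, the inside corner), the rest sharp. Origin under the L's middle. The rounded outside corner looks out along -x, the inside corner opens along +y (bisectors). The foot with y above -0.2 is on the blue mat and to be checked; the others wait beyond y = -0.25, unused.
- part_large_corner (a point): centre of the 34 mm arc of part_large's rounded outside corner (inside the part, 34 mm from its rounded surface), 7 mm above the bench. It is at the free end of the long arm (130 mm over all).
- part_large_cove (a point): centre of the 34 mm arc of part_large's concave inside corner (in the open, 34 mm from the rounded surface), 7 mm above the bench. Two upright walls 80 mm long flank this corner at 90 degrees.
- leaf_small_mid (a point): middle (half-way up, under the red dot) of a loose yellow leaf, 50 mm wide, 14 mm thick, about 90 g, lying flat; fits part_small. x: along it to the nose, z up. Nose: 90 degree point rounded to 10 mm, flats start at x = 45 mm and would meet at 70. Notch: 90 degrees, bottom rounded to 10 mm, prongs end at x = -70 mm, flats would meet at -45. Long sides straight between -70 and 45.
- leaf_small_notch (a point): centre of the 10 mm arc of leaf_small's notch, on the leaf's axis 59.1 mm from the middle towards -x; coincides with part_small_corner when the notch is fully home there (nose pointing straight away from the corner)
- leaf_small_nose (a point): centre of the 10 mm arc of leaf_small's nose, on the leaf's axis 55.9 mm from the middle towards +x; coincides with part_small_cove when the nose is fully home there (nose pointing straight into the corner)
- leaf_medium_mid (a point): middle (half-way up, under the green dot) of a loose yellow leaf, 50 mm wide, 14 mm thick, about 90 g, lying flat; fits part_medium. x: along it to the nose, z up. Nose: 90 degree point rounded to 22 mm, flats start at x = 45 mm and would meet at 70. Notch: 90 degrees, bottom rounded to 22 mm, prongs end at x = -70 mm, flats would meet at -45. Long sides straight between -70 and 45.
- leaf_medium_notch (a point): centre of the 22 mm arc of leaf_medium's notch, on the leaf's axis 76.1 mm from the middle towards -x; coincides with part_medium_corner when the notch is fully home there (nose pointing straight away from the corner)
- leaf_medium_nose (a point): centre of the 22 mm arc of leaf_medium's nose, on the leaf's axis 38.9 mm from the middle towards +x; coincides with part_medium_cove when the nose is fully home there (nose pointing straight into the corner)
- leaf_large_mid (a point): middle (half-way up, under the blue dot) of a loose yellow leaf, 50 mm wide, 14 mm thick, about 90 g, lying flat; fits part_large. x: along it to the nose, z up. Nose: 90 degree point rounded to 34 mm, flats start at x = 45 mm and would meet at 70. Notch: 90 degrees, bottom rounded to 34 mm, prongs end at x = -70 mm, flats would meet at -45. Long sides straight between -70 and 45.
- leaf_large_notch (a point): centre of the 34 mm arc of leaf_large's notch, on the leaf's axis 93.1 mm from the middle towards -x; coincides with part_large_corner when the notch is fully home there (nose pointing straight away from the corner)
- leaf_large_nose (a point): centre of the 34 mm arc of leaf_large's nose, on the leaf's axis 21.9 mm from the middle towards +x; coincides with part_large_cove when the nose is fully home there (nose pointing straight into the corner)
- drum: white round corner-guard drum fixed to the bench, 120 mm across, 42 mm high, origin at the centre of its underside, z up. Three compartments with coloured floors, guards and outer wall patches, centred at these angles about z from the drum's +x axis: red -0.9 rad, green 0, blue +0.9 rad.
- cap (a joint): angle of the drum's flat black cap about the vertical, rad, counter-clockwise from above positive, stops at -1.3 and 1.3. Value = direction of the middle of its one wedge window (0.76 rad wide) from the drum's +x axis: -0.9 opens red, 0 green, 0.9 blue. Light friction (0.04 N m), stays where left; starts between green and blue.
- cap_grip (a point): middle of the white upright grip bar on the cap, on the drum axis, 63 mm above the bench; the bar is 64 mm long, 14 mm thick, its top 74 mm and the cap's upper face 48 mm above the bench. x runs along the bar towards the window.
- tape_roll: roll of brown tape lying flat, 100 mm across, 48 mm high, origin under its centre; bystander
- carton: small closed carton 70 x 100 x 60 mm, origin under its centre; bystander
Not all that is in view belongs to the job. What is shaped like the part that bears leaf_medium_mid but turquoise is not meant. What is shaped like the part_large but orange is not meant.

How it is judged:
By the outcome, as a careful person would: the job done as asked, in the order asked, and still so for the second after the job is handed in, with the robot touching nothing.
It also fails if it takes over 72 s, if anything falls off the work surface, if the arm or the gripper's body presses on something with over 40 N, if the wrist force passes 120 N, or if a joint passes its speed limit or range.

## Robot

A 7-joint arm with a two-finger parallel gripper is mounted at the origin on the work surface. World frame = base frame: x ahead of the robot, y to its left, z up, the work surface at z = 0. Lengths are in mm, angles in degrees, forces in N, time in s.
With the tool pointing down it reaches from about 425 to 875 mm from the base axis. Payload 4.7 kg.
Tool frame: the origin (TCP) lies midway between the tips of the shut fingers; the grasp point (between the pads) lies 19 mm behind it; z points along the fingers, y is the line along which they close (so a half turn about z gives the same grasp; the last joint's range is limited). The gripper opens to 85 mm and grips with 20 to 120 N. Pads are 22 mm wide; open, the fingers measure 114 mm over their backs; the gripper's body (76 mm by 85 mm) begins 54 mm behind the grasp point. The pads swing forward as they close: fully open they stand 13 mm farther back than shut.
Start: joints at [64.635, 18.392, -4.016, 83.108, 1.295, 78.541, -3.26], TCP at [286.685, -583.384, 231.349] pointing down, gripper open.
Joint ranges: [-163.93, 163.93], [-17.29, 119.83], [-79.2, 71.16], [3.27, 140.29], [-89.18, 269.18], [5.43, 117.66], [-154.24, 154.24]. Speed limits (degrees/s): [147.25, 147.25, 180, 180, 180, 180, 180].

## Interface

Orientations are given as [roll, pitch, yaw] about the fixed x, y, z axes, in that order (R = Rz(yaw) Ry(pitch) Rx(roll)).
In Python, from station import r gives the robot as it stands. The module is installed in compiled form; this text tells all that it offers.
- The arm moves only by the tool apply_moves, never from a script. Its argument "moves" is a list of rows, each a list of 2 entries, a list of its own where there are three numbers: the shift along the tool's x, y, z in units of 300 mm (1.0 is 300 mm), then the turn about the tool's z in units of pi rad (1.0 is pi rad). In form: [[[tx, ty, tz], twist], ...]. A call has 1 to 10 rows; each row is the pose to reach, as a shift and turn from the pose commanded when the call began, along the tool's axes at that moment, turning the shorter way round; what a row does not reach only later rows make up. A row lasts 1/12 s, in which the tool goes at most 41.7 mm and 7.16 degrees, less where a joint would pass 70% of its speed; a pose out of reach is approached as far as the arm can. A call with a number of a shift or a turn outside -1 to 1 is refused whole. A call with a gripper value outside its range is refused whole. "fingers" is the opening, from 0 (shut) to 1 (fully open), set as the call begins (left out, the last holds). The fingers move at their own pace and stop on an object; "grip_force" is the grip in N (left out, the last holds). Time passes only in rows, so rows that repeat a pose let the fingers close. It gives the time, the measured TCP pose, the force, the opening and the grip force at its end, in the units of the state.
- r.get_obs(): the state, without advancing time (a new reading comes with each control period).
- r.camera(name): name is "scene" or "side" or "wrist"; returns a dict with "frame" (400x640x3 uint8, red, green, blue), "fovy" (degrees; the focal length in pixels is half the picture's height over the tangent of half this angle, whatever the lens; pixels are square), "cx", "cy" (the principal point, pixels), "k1" (the pictures are not rectified: a ray, as slopes to the right and down, at radius r is drawn at 1 + k1 r^2 times it, then the intrinsics apply), "world_to_cam" (4x4, takes a point from world to camera coordinates). Camera axes: x right, y up, looking along -z (the intrinsics and any distortion apply to the point x, -y, -z); pixel columns grow to the right and rows downward; lengths in mm; the calibration is good to about 2 mm. A picture is of the moment at which its call begins. There is no depth.
- r.job_done(): hands the job in; it is judged then, once.
The state is a dict: "time": time; "joint_pos": joint angles; "qvel": joint speeds; "effort": joint torques, N m; "eef_pos": TCP position; "orientation": TCP orientation; "force": force on the tool from outside, world axes, zero at the start; "moment": the same for the moment, N m; "opening": finger opening in mm; "grasp_force": force on a finger pad.
Only numpy, scipy, OpenCV 4.12 (cv2) and the standard library are available. Lean on these libraries where they do the work, as an engineer would, in place of code of your own. Each camera call takes 0.05 s, during which the arm holds its last target. There are 200 camera calls.

## Working session

There is one attempt and no reset: what is moved stays moved. The work goes in short steps, Python scripts to look and compute and a tool call to move; the robot and the scene stay as the last step left them, time stands still between calls to the robot, and variables do not carry over. Pictures are saved under pics/ and viewed, at most 10 in all, crops included, and the job is handed in when it is done.

Besides the shell and the picture viewer there is one more tool, called after ">>>" in YAML: its name, and indented under it one key for each argument. apply_moves: Moves the arm, as the interface text tells. Its arguments: {"type":"object","properties":{"moves":{"type":"array","items":{"type":"array"}},"fingers":{"type":"number"},"grip_force":{"type":"number"}},"required":["moves"]}

```bash
mkdir -p pics; cat > h.py <<'E'
import numpy as np, cv2
from station import r
def snap(name,fn=None):
    c=r.camera(name)
    if fn: cv2.imwrite('pics/'+fn,c['frame'][:,:,::-1])
    return c
def K(c):
    f=200/np.tan(np.radians(c['fovy'])/2)
    return np.array([[f,0,c['cx']],[0,f,c['cy']],[0,0,1.]]),np.array([c['k1'],0,0,0,0.])
def rt(c):
    T=np.array(c['world_to_cam']);F=np.diag([1,-1,-1.]);return F@T[:3,:3],F@T[:3,3]
def world(c,px,z):
    k,d=K(c);R,t=rt(c)
    u=cv2.undistortPoints(np.array(px,float).reshape(-1,1,2),k,d).reshape(-1,2)
    D=np.c_[u,np.ones(len(u))]@R;C=-R.T@t
    s=(z-C[2])/D[:,2];return C+s[:,None]*D
def pix(c,P):
    k,d=K(c);R,t=rt(c)
    return cv2.projectPoints(np.array(P,float).reshape(-1,1,3),cv2.Rodrigues(R)[0],t,k,d)[0].reshape(-1,2)
E
python3 - <<'E'
from h import *
a=snap('scene','a.png');b=snap('side','b.png');w=snap('wrist','w.png')
for c in (a,b,w):
    R,t=rt(c);print(c['fovy'],c['cx'],c['cy'],c['k1'],-R.T@t,R[2])
o=r.get_obs();print(o)
E
```

```text
51.8063776404493 322.6503541683817 206.287953957561 -0.05885452336418904 [1103.06153977  554.76650095 1278.77994827] [-0.41018084 -0.3911606  -0.82385986]
48.44627425046658 324.1284486929673 193.76691563171815 -0.127648704005699 [-159.49280447  764.36658401  817.33600418] [ 0.52896466 -0.6145864  -0.58521786]
60.64019812010688 316.20857561515083 203.23016459406557 -0.018273305583343898 [ 343.85285636 -554.57511541  372.82554947] [-0.23179716 -0.11304554 -0.96617327]
{'time': 0.15, 'joint_pos': array([64.63440262, 18.43083368, -4.01572832, 83.15956747,  1.29526379,
       78.54233537, -3.25944979]), 'qvel': array([-0.06659886, -0.10153918,  0.00485942, -0.21252961,  0.03447587,
        0.04348075, -0.06355006]), 'effort': array([-5.46436895e-04, -4.94096088e+01, -3.83328432e-01, -3.14685559e+01,
        1.28401021e-02,  8.28828430e-03,  5.13234818e-05]), 'eef_pos': array([ 286.48098015, -582.99362441,  230.45112785]), 'orientation': array([-1.79912499e+02,  5.36004632e-03,  2.61758006e+01]), 'force': array([-0.37486146, -0.59667303, -0.23951201]), 'moment': array([-0.01537039,  0.01125632,  0.02226898]), 'grasp_force': 0.0, 'opening': 85.2269091497618}
```

View pics/a.png

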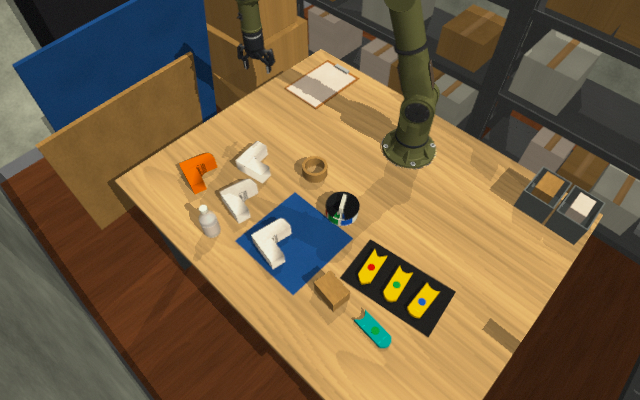

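View pics/b.png

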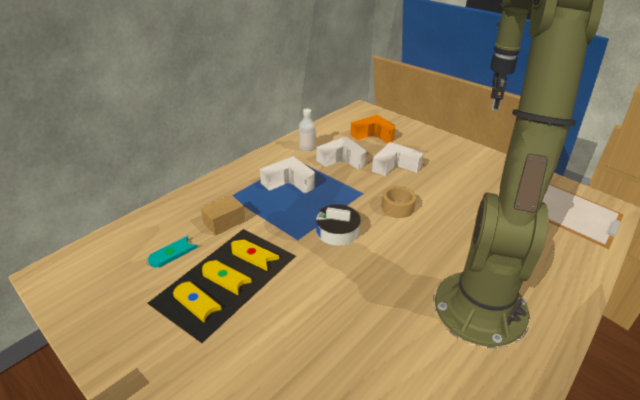

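The scene view shows the white foot on the mat around (271,243), the drum at (342,209), tape at (315,169), the carton at (332,290). The yellow leaves lie at red (371,267), green (396,285) and blue (422,301). The side view agrees.

```bash
python3 - <<'E'
from h import *
a=snap('scene')
for n,p,z in [('foot',(271,240),55),('drum',(342,207),48),('tape',(315,162),48),('carton',(333,287),60),('red',(371,267),14),('green',(396.5,285),14),('blue',(422,301),14),('matcorners',(295,195),0)]:
    print(n,world(a,[p],z).round(0))
im=a['frame'][185:345,232:452,::-1]
cv2.imwrite('pics/a2.png',cv2.resize(im,None,fx=3.6,fy=3.6,interpolation=cv2.INTER_CUBIC))
E
```

```text
foot [[717. -58.  55.]]
drum [[444.  23.  48.]]
tape [[ 358. -197.   48.]]
carton [[699. 214.  60.]]
red [[541. 245.  14.]]
green [[534. 349.  14.]]
blue [[521. 444.  14.]]
matcorners [[ 502. -166.    0.]]
```

View pics/a2.png

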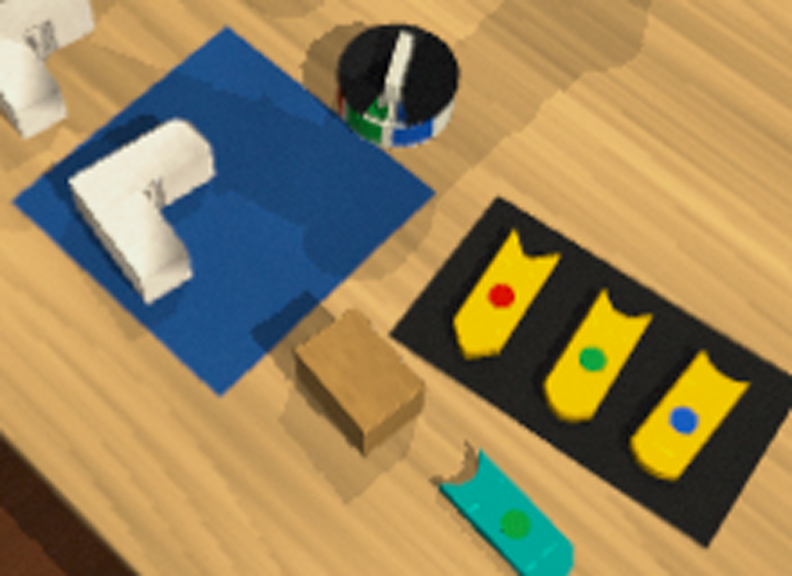

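The crop shows the foot with its rounded outside corner near crop (205,150), the inside corner near (150,195), and the drum cap's bar pointing between green and blue. The wrist camera goes above the foot next.

>>> apply_moves:
  moves:
    - [[1, -0.47, 0], 0]
    - [[1, -0.47, 0], 0]
    - [[1, -0.47, 0], 0]
    - [[1, -0.47, 0], 0]
    - [[1, -0.47, 0], 0]
    - [[1, -0.47, 0], 0]
    - [[1, -0.47, 0], 0]
    - [[1, -0.47, 0], 0]
    - [[1, -0.47, 0], 0]

```text
time: 0.95
eef_pos: [500.3, -314.1, 231.5]
orientation: [-179.8, -0.3, 27.0]
force: [0.9, 2.1, -0.3]
opening: 85.3
grasp_force: 0.0
```

>>> apply_moves:
  moves:
    - [[1, -0.47, 0], 0]
    - [[1, -0.47, 0], 0]
    - [[1, -0.47, 0], 0]
    - [[1, -0.47, 0], 0]
    - [[1, -0.47, 0], 0]
    - [[1, -0.47, 0], 0]
    - [[1, -0.47, 0], 0]
    - [[1, -0.47, 0], 0]
    - [[1, -0.47, 0], 0]
    - [[1, -0.47, 0], 0]

```text
time: 1.78
eef_pos: [701.4, -61.7, 230.1]
orientation: [-179.9, 0.0, 26.5]
force: [-0.3, 0.2, -0.4]
opening: 85.4
grasp_force: 0.0
```

```bash
python3 - <<'E'
from h import *
c=snap('wrist','w1.png');import pickle;pickle.dump(c,open('w1.pkl','wb'))
o=r.get_obs();print(o['eef_pos'],o['orientation'],o['time'],o['joint_pos'])
E
```

```text
[700.72174917 -64.92451276 230.38020101] [-1.79969882e+02  7.93499838e-02  2.62897369e+01] 1.8333 [ 19.20814381  26.8197389  -23.34952091  73.61943015  10.41673491
  81.70461638 -67.10633195]
```

View pics/w1.png

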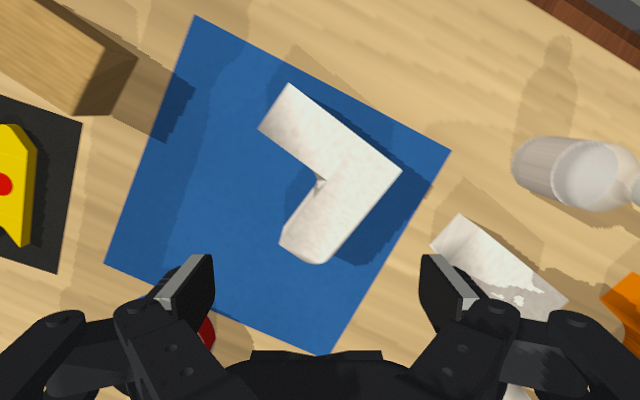

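The wrist view shows the foot: sharp outer corner at (402,170), far end (289,83)-(258,130), inside corner ~(320,183), rounded outside corner near (300,262). I enlarge it to judge the radius.

```bash
python3 - <<'E'
from h import *
import pickle;c=pickle.load(open('w1.pkl','rb'))
# rectify top plane z=55 to a metric orthophoto, 4 px/mm
xs=np.arange(620,800,.25);ys=np.arange(-130,30,.25)
X,Y=np.meshgrid(xs,ys)
p=pix(c,np.c_[X.ravel(),Y.ravel(),np.full(X.size,55)]).astype(np.float32).reshape(*X.shape,2)
im=cv2.remap(c['frame'],p[...,0],p[...,1],cv2.INTER_CUBIC)
for v in range(620,800,20): cv2.putText(im,str(v),((v-620)*4,10),0,.4,(255,0,0)); im[:,(v-620)*4]=im[:,(v-620)*4]//2+60
for v in range(-120,30,20): cv2.putText(im,str(v),(0,(v+130)*4),0,.4,(255,0,0)); im[(v+130)*4]=im[(v+130)*4]//2+60
cv2.imwrite('pics/o1.png',im[:600,:,::-1])
E
```

```text
(no output)
```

View pics/o1.png

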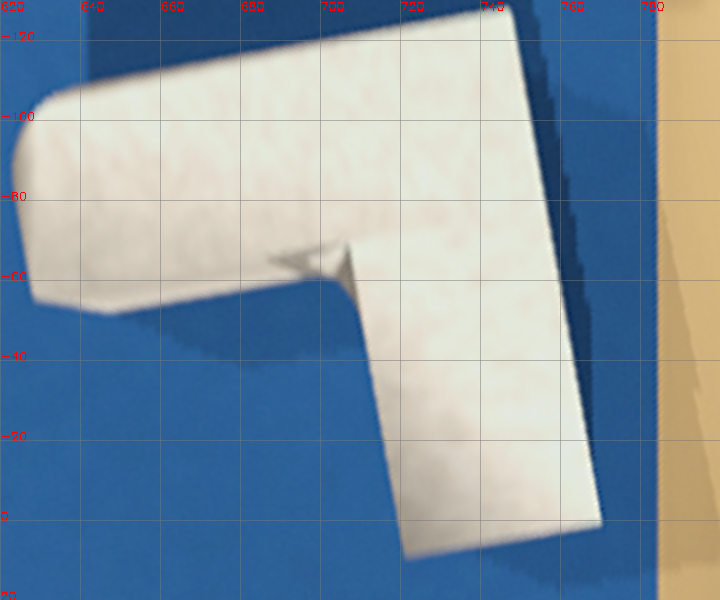

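The foot's corner rounding starts about 20–22 mm from the apex, which suggests the medium foot. I fit the silhouette to confirm the radius and get the pose.

```bash
cat >> h.py <<'E'
from scipy.optimize import minimize
def foot(r_):  # apex-based: outer sharp corner at 0, arm A along +u (rounded end corner on outer side), arm B along +v
    a=np.linspace(0,np.pi/2,25)
    out=[(0,0)]+[(130-r_+r_*np.sin(t),r_-r_*np.cos(t)) for t in a]+[(130,50)]
    out+=[(50+r_-r_*np.sin(t),50+r_-r_*np.cos(t)) for t in a]+[(50,130),(0,130)]
    return np.array(out)
def place2(q,x,y,th,hand=1):
    c,s=np.cos(th),np.sin(th);q=q*[1,hand];return np.c_[x+c*q[:,0]-s*q[:,1],y+s*q[:,0]+c*q[:,1]]
def prism_mask(c,xy,z0,z1,S=4):
    m=np.zeros((400*S,640*S),np.uint8);n=len(xy)
    A=pix(c,np.c_[xy,np.full(n,z0)]);B=pix(c,np.c_[xy,np.full(n,z1)])
    cv=lambda P:[np.round((P+.5)*S-.5).astype(np.int32)]
    cv2.fillPoly(m,cv(A),255);cv2.fillPoly(m,cv(B),255)
    for i in range(n):
        j=(i+1)%n;cv2.fillPoly(m,cv(np.array([A[i],A[j],B[j],B[i]])),255)
    return cv2.resize(m,(640,400),interpolation=cv2.INTER_AREA)/255.
E
python3 - <<'E'
from h import *
import pickle;c=pickle.load(open('w1.pkl','rb'))
f=c['frame'].astype(float)
w=np.clip((f[...,0]-f[...,2]+70)/70,0,1)*(f[...,0]>70)   # white vs blue
w=np.clip((f.min(2)/f.max(2)-.5)/.3,0,1)
roi=np.zeros((400,640));roi[70:285,245:410]=1
# exclude non-mat desk? desk not inside roi apart from corner
for rr in (10,22,34):
    def cost(p): return (np.abs(prism_mask(c,place2(foot(rr),p[0],p[1],p[2],-1),0,55)-w)*roi).sum()
    p0=[746.5,-127.5,np.radians(169.6)]
    b=minimize(cost,p0,method='Nelder-Mead',options=dict(initial_simplex=[p0,[749,-127.5,p0[2]],[746.5,-124,p0[2]],[746.5,-127.5,p0[2]+.03]],xatol=.02,fatol=.5))
    x,y,th=b.x;q=place2(np.array([[130-rr,rr],[50+rr,50+rr]]),x,y,th,-1)
    print(rr,b.fun,b.x,np.degrees(th),'corner',q[0],'cove',q[1])
E
```

```text
10 2041.4942250564009 [ 747.78854063 -127.50760381    2.96559556] 169.9161092747132 corner [631.39314614 -96.65128938] cove [699.22078879 -57.929062  ]
22 1971.0195238741398 [ 747.74950532 -127.74736451    2.96729471] 170.0134636875229 corner [645.20103267 -87.35168706] cove [689.32641763 -44.35226379]
34 2131.868356138839 [ 747.70179277 -128.38254165    2.96541889] 169.9059868700301 corner [659.14669992 -78.08348073] cove [679.7241506  -30.96057203]
```

The fit picks 22 mm (the medium foot, green dot). Next: over the green leaf.

>>> apply_moves:
  moves:
    - [[0.05, -0.9, 0], -0.39]
    - [[0.05, -0.9, 0], -0.39]
    - [[0.05, -0.9, 0], -0.39]
    - [[0.05, -0.9, 0], -0.39]
    - [[0.05, -0.9, 0], -0.39]
    - [[0.05, -0.9, 0], -0.39]
    - [[0.05, -0.9, 0], -0.39]
    - [[0.05, -0.9, 0], -0.39]
    - [[0.05, -0.9, 0], -0.39]
    - [[0.05, -0.9, 0], -0.39]

```text
time: 2.67
eef_pos: [595.2, 180.8, 231.5]
orientation: [180.0, 0.1, 96.6]
force: [0.4, -0.3, -0.8]
opening: 85.4
grasp_force: 0.0
```

```bash
cat >> h.py <<'E'
def go(x,y,z,yaw):
    o=r.get_obs();p=o['eef_pos'];a=np.radians(o['orientation'][2]);d=np.array([x,y,z])-p
    X=np.array([np.cos(a),np.sin(a),0]);Y=np.array([np.sin(a),-np.cos(a),0])
    tw=-((yaw-o['orientation'][2]+180)%360-180)/180
    print('at',p.round(1),o['orientation'].round(2),'t',round(o['time'],2),'F',o['force'].round(1),'open',round(o['opening'],1))
    print('go',(np.array([d@X,d@Y,-d[2]])/300).round(4),round(tw,4))
E
python3 -c "
from h import *
go(534,349,230,180)"
```

```text
at [595.2 180.8 231.5] [1.7997e+02 1.4000e-01 9.6590e+01] t 2.67 F [ 0.4 -0.3 -0.8] open 85.4
go [ 0.5802 -0.1384  0.005 ] -0.4634
```

>>> apply_moves:
  moves:
    - [[0.58, -0.138, 0.1], -0.463]
    - [[0.58, -0.138, 0.1], -0.463]
    - [[0.58, -0.138, 0.1], -0.463]
    - [[0.58, -0.138, 0.1], -0.463]
    - [[0.58, -0.138, 0.1], -0.463]
    - [[0.58, -0.138, 0.1], -0.463]
    - [[0.58, -0.138, 0.1], -0.463]
    - [[0.58, -0.138, 0.1], -0.463]
    - [[0.58, -0.138, 0.1], -0.463]
    - [[0.58, -0.138, 0.1], -0.463]

```text
time: 3.5
eef_pos: [536.1, 348.6, 201.1]
orientation: [-179.9, 0.1, 168.1]
force: [0.3, 0.2, -0.5]
opening: 85.4
grasp_force: 0.0
```

>>> apply_moves:
  moves:
    - [[0, 0, 0], -0.06]
    - [[0, 0, 0], -0.06]
    - [[0, 0, 0], -0.06]

```text
time: 3.75
eef_pos: [536.0, 348.7, 201.0]
orientation: [-179.9, 0.0, 178.7]
force: [0.1, -0.1, 0.3]
opening: 85.4
grasp_force: 0.0
```

```bash
python3 - <<'E'
from h import *
c=snap('wrist','w2.png');import pickle;pickle.dump(c,open('w2.pkl','wb'))
go(534,349,200,180)
E
```

```text
at [535.9 349.1 201. ] [-1.7990e+02  3.0000e-02  1.7852e+02] t 3.8 F [-0.2 -0.3  0.6] open 85.1
go [ 0.0063 -0.0004  0.0034] -0.0082
```

View pics/w2.png

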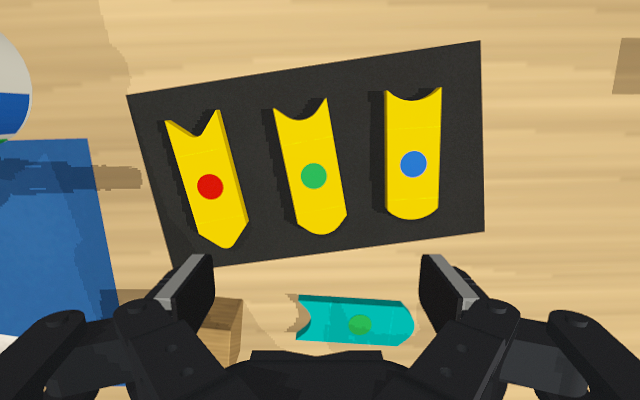

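The wrist view shows three yellow leaves. The green-dotted one has its dot at (314,176), prong tips at (274,108) and (327,98), and its nose near (322,234).

```bash
cat >> h.py <<'E'
def leaf(r_=22):
    a=np.linspace(-np.pi/4,np.pi/4,21);n=38.9 if r_==22 else None
    nose=[(38.9+22*np.cos(t),22*np.sin(t)) for t in a]
    notch=[(-76.1+22*np.cos(t),22*np.sin(t)) for t in a[::-1]]
    return np.array([(45,-25)]+nose+[(45,25),(-70,25)]+notch+[(-70,-25)])
def fitleaf(c,p0,roi,z0=0,z1=14):
    f=c['frame'].astype(float);w=np.clip((f[...,0]-f[...,2]-50)/60,0,1)*(f[...,1]>.6*f[...,0])
    g=((f[...,1]>f[...,0]+20)&(f[...,1]>f[...,2]+10));w=np.maximum(w,g)
    m=np.zeros((400,640));m[roi[1]:roi[3],roi[0]:roi[2]]=1
    cost=lambda p:(np.abs(prism_mask(c,place2(leaf(),*p),z0,z1)-w)*m).sum()
    s=[p0,[p0[0]+4,p0[1],p0[2]],[p0[0],p0[1]+4,p0[2]],[p0[0],p0[1],p0[2]+.06]]
    return minimize(cost,p0,method='Nelder-Mead',options=dict(initial_simplex=s,xatol=.02,fatol=.3))
E
python3 - <<'E'
from h import *
import pickle;c=pickle.load(open('w2.pkl','rb'))
p=world(c,[(314,176),(300,103),(322,234)],14);print(p.round(1))
d=p[2]-p[1];th=np.arctan2(d[1],d[0])
b=fitleaf(c,[p[0,0],p[0,1],th],(262,90,356,245));x,y,t=b.x
print(b.x,np.degrees(t),b.fun)
# grip point 12 mm toward notch
gx,gy=x-12*np.cos(t),y-12*np.sin(t);print(gx,gy)
go(gx,gy,60,np.degrees(t)+180)
E
```

```text
[[530.4 345.9  14. ]
 [461.6 334.6  14. ]
 [590.7 352.6  14. ]]
[5.30105359e+02 3.45008736e+02 1.64299782e-01] 9.413684100342056 146.47745098039215
518.2669612944172 343.04599700975996
at [535.9 349.1 201. ] [-1.7990e+02  3.0000e-02  1.7852e+02] t 3.8 F [-0.2 -0.3  0.6] open 85.1
go [ 0.0582 -0.0216  0.47  ] -0.0605
```

>>> apply_moves:
  moves:
    - [[0.058, -0.0215, 0.4], -0.0605]
    - [[0.058, -0.0215, 0.4], -0.0605]
    - [[0.058, -0.0215, 0.47], -0.0605]
    - [[0.058, -0.0215, 0.6], -0.0605]
    - [[0.058, -0.0215, 0.64], -0.0605]
    - [[0.058, -0.0215, 0.66], -0.0605]
    - [[0.058, -0.0215, 0.67], -0.0605]
    - [[0.058, -0.0215, 0.67], -0.0605]
  fingers: 0.78

```text
time: 4.47
eef_pos: [518.1, 345.5, 1.2]
orientation: [180.0, 0.1, -170.4]
force: [0.6, -0.8, 0.7]
opening: 66.3
grasp_force: 0.0
```

>>> apply_moves:
  moves:
    - [[0, 0, 0], 0]
    - [[0, 0, 0], 0]
    - [[0, 0, 0], 0]
    - [[0, 0, 0], 0]
    - [[0, 0, 0], 0]
    - [[0, 0, 0], 0]
  fingers: 0.4
  grip_force: 30

```text
time: 4.97
eef_pos: [518.9, 346.6, 2.9]
orientation: [179.9, 0.2, -170.3]
force: [-0.9, -1.6, 7.2]
opening: 49.1
grasp_force: 32.5
```

>>> apply_moves:
  moves:
    - [[0, 0, -0.1], 0]
    - [[0, 0, -0.2], 0]
    - [[0, 0, -0.35], 0]
    - [[0, 0, -0.4], 0]
    - [[0, 0, -0.4], 0]

```text
time: 5.38
eef_pos: [519.5, 348.3, 126.6]
orientation: [179.8, 0.5, -170.3]
force: [0.7, 1.1, 0.4]
opening: 49.2
grasp_force: 31.7
```

```bash
python3 - <<'E'
from h import *
c=snap('wrist','w3.png');import pickle;pickle.dump(c,open('w3.pkl','wb'))
print(r.get_obs()['grasp_force'])
go(590,-110,150,35)
E
```

```text
31.73321843147278
at [518.5 346.9 123.6] [ 179.91    0.32 -170.32] t 5.43 F [-0.4 -0.2 -2.5] open 48.9
go [ 0.0211 -1.5415 -0.088 ] 0.8593
```

View pics/w3.png

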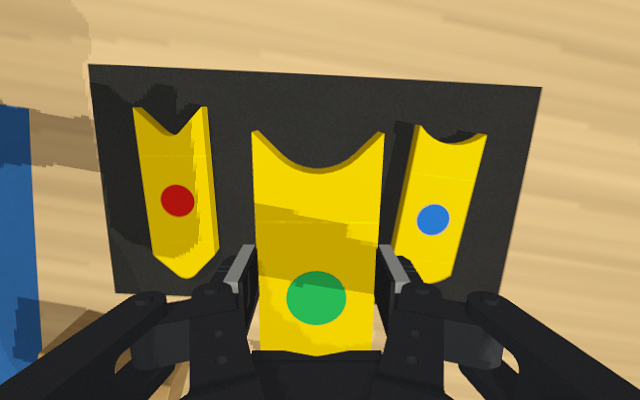

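The leaf is held: dot at (316,298), prongs at (252,131) and (384,132).

```bash
python3 - <<'E'
from h import *
import pickle;c=pickle.load(open('w3.pkl','rb'))
o=r.get_obs();p=o['eef_pos'];a=np.radians(o['orientation'][2])
X=np.array([np.cos(a),np.sin(a)]);Y=np.array([np.sin(a),-np.cos(a)])
zb=p[2]-2.9
for z in (zb+14,):
    q=world(c,[(316,298),(252,131),(384,132),(318,171)],z)[:,:2]-p[:2];print((q@np.c_[X,Y]).round(1))
b=fitleaf(c,[p[0]+12*-X[0],p[1]-12*X[1],a+np.pi],(242,120,395,235),zb,zb+14)
print(b.x,np.degrees(b.x[2]),b.fun);q=b.x[:2]-p[:2];print(q@X,q@Y,np.degrees(b.x[2])-np.degrees(a))
E
```

```text
[[-14.    1. ]
 [ 58.  -23.5]
 [ 57.7  27.2]
 [ 42.5   1.8]]
[5.30973455e+02 3.50394283e+02 1.62605755e-01] 9.31662347521549 394.0480392156863
-12.891567406857352 1.3297947579013616 179.63808541527808
```

>>> apply_moves:
  moves:
    - [[0.01, -0.8, -0.08], 0.38]
    - [[0.01, -0.8, -0.08], 0.38]
    - [[0.01, -0.8, -0.08], 0.38]
    - [[0.01, -0.8, -0.08], 0.38]
    - [[0.01, -0.8, -0.08], 0.38]
    - [[0.01, -0.8, -0.08], 0.38]
    - [[0.01, -0.8, -0.08], 0.38]
    - [[0.01, -0.8, -0.08], 0.38]
    - [[0.01, -0.8, -0.08], 0.38]
    - [[0.01, -0.8, -0.08], 0.38]

```text
time: 6.27
eef_pos: [553.6, 107.5, 142.9]
orientation: [-179.9, -0.0, 120.9]
force: [-0.2, -0.2, -0.6]
opening: 49.5
grasp_force: 31.8
```

```bash
python3 -c "
from h import *
go(571.8,-137.1,120,35.4)"
```

```text
at [553.6 107.5 142.9] [-1.7987e+02 -3.0000e-02  1.2089e+02] t 6.27 F [-0.2 -0.2 -0.6] open 49.5
go [-0.7309 -0.3665  0.0762] 0.4749
```

>>> apply_moves:
  moves:
    - [[-0.73, -0.366, 0], 0.475]
    - [[-0.73, -0.366, 0], 0.475]
    - [[-0.73, -0.366, 0], 0.475]
    - [[-0.73, -0.366, 0], 0.475]
    - [[-0.73, -0.366, 0], 0.475]
    - [[-0.73, -0.366, 0], 0.475]
    - [[-0.73, -0.366, 0], 0.475]
    - [[-0.73, -0.366, 0.05], 0.475]
    - [[-0.73, -0.366, 0.07], 0.475]
    - [[-0.73, -0.366, 0.076], 0.475]

```text
time: 7.1
eef_pos: [572.2, -136.0, 118.3]
orientation: [-179.7, 0.1, 49.2]
force: [-0.3, 0.1, -1.0]
opening: 49.0
grasp_force: 31.8
```

>>> apply_moves:
  moves:
    - [[0, 0, 0.1], 0.078]
    - [[0, 0, 0.2], 0.078]
    - [[0, 0, 0.25], 0.078]
    - [[0, 0, 0.25], 0.078]

```text
time: 7.43
eef_pos: [569.8, -135.0, 40.9]
orientation: [-179.6, 0.4, 35.6]
force: [0.3, -0.4, -0.8]
opening: 49.0
grasp_force: 31.8
```

```bash
python3 -c "
from h import *
go(571.8,-137.1,5,35.4)
o=r.get_obs();print(o['joint_pos'])
import pickle;c=snap('wrist','w4.png');pickle.dump(c,open('w4.pkl','wb'))"
```

```text
at [ 569.8 -135.    40.9] [-179.56    0.38   35.63] t 7.43 F [ 0.3 -0.4 -0.8] open 49.0
go [0.0013 0.0095 0.1198] 0.0013
[ 33.33860539  22.91627789 -26.96424354 102.70689194  11.97894255
  57.81050146 -52.6923278 ]
```

View pics/w4.png

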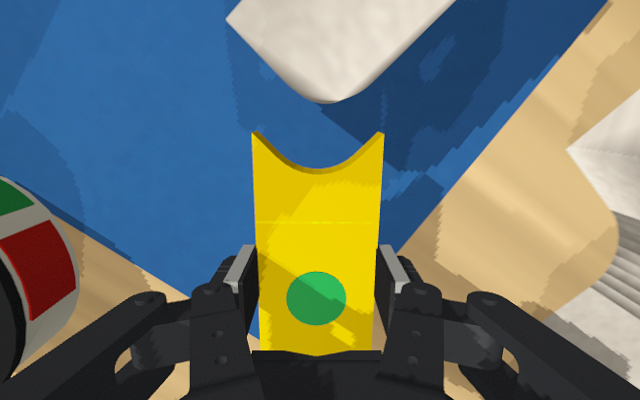

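The view shows the notch facing the rounded corner; the corner's tip is near (327,103), the prongs at (252,131) and (384,132). I check the fitted foot pose numerically against this picture.

```bash
python3 - <<'E'
from h import *
import pickle;c=pickle.load(open('w4.pkl','rb'))
print(pix(c,[(627.2,-100,0),(627.2,-100,55)]).round(1))
f=c['frame'].astype(float);w=np.clip((f.min(2)/f.max(2)-.5)/.3,0,1)*(f.min(2)>60)
roi=np.zeros((400,640));roi[0:125,215:450]=1
cost=lambda p:(np.abs(prism_mask(c,place2(foot(22),p[0],p[1],p[2],-1),0,55)-w)*roi).sum()
p0=[747.75,-127.75,2.9673]
b=minimize(cost,p0,method='Nelder-Mead',options=dict(initial_simplex=[p0,[750,-127.5,p0[2]],[747,-124,p0[2]],[747,-127.5,p0[2]+.03]],xatol=.02,fatol=.5))
x,y,th=b.x;q=place2(np.array([[108,22],[72,72]]),x,y,th,-1)
print(cost(p0),b.fun,b.x,np.degrees(th),'corner',q[0],'cove',q[1])
o=r.get_obs();p=o['eef_pos'];zb=p[2]-2.9
bl=fitleaf(c,[562.,-144.,np.radians(215.3)],(242,127,395,235),zb,zb+14)
print(bl.x,np.degrees(bl.x[2]),p,o['orientation'])
E
```

```text
[[327.2 105.6]
 [330.9 103.9]]
965.289227779844 98.3152063764468 [ 747.79990936 -126.16595809    2.96637584] 169.96081624676228 corner [645.28859841 -85.67606887] cove [689.45347567 -42.71720929]
[ 559.10761564 -142.58890633    3.76194951] 215.54382994995726 [ 571.66089048 -135.25656669   43.42179658] [-179.71883814    0.23966233   35.65801138]
```

```bash
python3 -c "
from h import *
go(581.3,-130.3,4,35.1)"
```

```text
at [ 571.7 -135.3   43.4] [-179.72    0.24   35.66] t 7.48 F [-0.1  0.1 -0.3] open 49.1
go [0.0357 0.0053 0.1314] 0.0031
```

>>> apply_moves:
  moves:
    - [[0.036, 0.005, 0.06], 0.003]
    - [[0.036, 0.005, 0.1], 0.003]
    - [[0.036, 0.005, 0.12], 0.003]
    - [[0.036, 0.005, 0.13], 0.003]
    - [[0.036, 0.005, 0.13], 0.003]
    - [[0.036, 0.005, 0.13], 0.003]

```text
time: 7.98
eef_pos: [584.2, -131.1, 8.1]
orientation: [180.0, -0.0, 35.1]
force: [0.3, -0.0, -0.9]
opening: 48.9
grasp_force: 31.8
```

```bash
python3 -c "
from h import *
go(593.6,-121.7,3,35.1)"
```

```text
at [ 584.2 -131.1    8.1] [ 1.7996e+02 -1.0000e-02  3.5070e+01] t 7.98 F [ 0.3 -0.  -0.9] open 48.9
go [ 0.0438 -0.0076  0.0169] -0.0002
```

>>> apply_moves:
  moves:
    - [[0.005, -0.0076, 0.008], 0]
    - [[0.012, -0.0076, 0.012], 0]
    - [[0.02, -0.0076, 0.015], 0]
    - [[0.028, -0.0076, 0.016], 0]
    - [[0.034, -0.0076, 0.016], 0]
    - [[0.038, -0.0076, 0.016], 0]
    - [[0.038, -0.0076, 0.016], 0]

```text
time: 8.57
eef_pos: [592.7, -122.0, 2.9]
orientation: [180.0, -0.0, 35.1]
force: [0.6, -0.5, 0.4]
opening: 48.8
grasp_force: 31.9
```

```bash
python3 -c "
from h import *
go(593.6,-121.7,3,35.1)"
```

```text
at [ 592.7 -122.     2.9] [ 1.7997e+02 -3.0000e-02  3.5100e+01] t 8.57 F [ 0.6 -0.5  0.4] open 48.8
go [ 0.0032  0.0009 -0.0002] 0.0
```

Push on gently until the force rises.

>>> apply_moves:
  moves:
    - [[0.003, 0, 0], 0]
    - [[0.005, 0, 0], 0]
    - [[0.007, 0, 0], 0]
    - [[0.008, 0, 0], 0]
    - [[0.008, 0, 0], 0]

```text
time: 8.98
eef_pos: [593.5, -121.6, 2.9]
orientation: [180.0, 0.1, 35.1]
force: [-3.3, -1.7, 5.7]
opening: 48.7
grasp_force: 32.4
```

>>> apply_moves:
  moves:
    - [[0.004, 0, 0], 0]
    - [[0.008, 0, 0], 0]
    - [[0.012, 0, 0], 0]
    - [[0.012, 0, 0], 0]

```text
time: 9.32
eef_pos: [593.6, -121.6, 2.9]
orientation: [-179.9, 0.5, 35.0]
force: [-10.6, -4.6, 12.9]
opening: 48.6
grasp_force: 33.1
```

```bash
python3 - <<'E'
from h import *
import pickle;c=snap('wrist','w5.png');pickle.dump(c,open('w5.pkl','wb'))
o=r.get_obs();print(o['eef_pos'],o['orientation'],o['force'],o['moment'])
im=c['frame'][60:240,200:440,::-1];cv2.imwrite('pics/w5c.png',cv2.resize(im,None,fx=3,fy=3,interpolation=cv2.INTER_CUBIC))
E
```

```text
[ 593.63802022 -121.60611531    2.86871431] [-179.92715399    0.44915907   34.97998257] [-10.79452493  -4.08487443  12.32096387] [-1.00063485  2.28435334  0.00246194]
```

View pics/w5c.png

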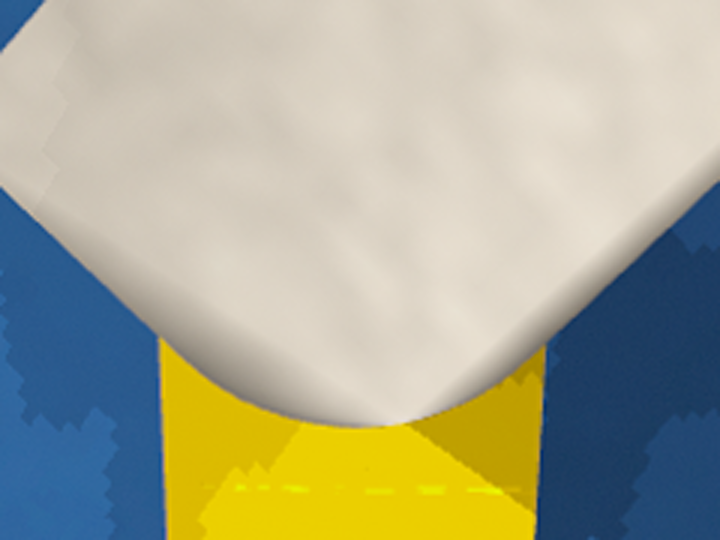

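The notch sits against the rounded corner with no visible gap from (160,340) to (545,345) in the crop. I relax the push, then let go.

>>> apply_moves:
  moves:
    - [[-0.006, 0, -0.002], 0]
    - [[-0.01, 0, -0.003], 0]
    - [[-0.01, 0, -0.003], 0]

```text
time: 9.62
eef_pos: [593.6, -121.6, 3.0]
orientation: [-180.0, 0.1, 35.0]
force: [-2.3, -3.6, -0.1]
opening: 49.0
grasp_force: 31.9
```

>>> apply_moves:
  moves:
    - [[0, 0, 0], 0]
    - [[0, 0, 0], 0]
    - [[0, 0, 0], 0]
    - [[0, 0, 0], 0]
    - [[0, 0, 0], 0]
    - [[0, 0, -0.03], 0]
    - [[0, 0, -0.1], 0]
    - [[0, 0, -0.18], 0]
    - [[0, 0, -0.2], 0]
    - [[0, 0, -0.2], 0]
  fingers: 0.8

```text
time: 10.45
eef_pos: [596.8, -120.7, 66.7]
orientation: [179.8, -0.2, 35.1]
force: [0.4, -0.0, 0.4]
opening: 68.3
grasp_force: 0.0
```

```bash
python3 - <<'E'
from h import *
import pickle;c=snap('wrist','w6.png');pickle.dump(c,open('w6.pkl','wb'));a=snap('scene')
o=r.get_obs();print(o['eef_pos'],o['orientation'],o['time'],o['force'])
f=c['frame'].astype(float)
b=fitleaf(c,[582.9,-130.,np.radians(215.)],(225,120,400,235));print(b.x,np.degrees(b.x[2]),b.fun)
w=np.clip((f.min(2)/f.max(2)-.5)/.3,0,1)*(f.min(2)>60)
roi=np.zeros((400,640));roi[0:200,180:460]=1
cost=lambda p:(np.abs(prism_mask(c,place2(foot(22),p[0],p[1],p[2],-1),0,55)-w)*roi).sum()
p0=[747.75,-126.2,2.9667]
g=minimize(cost,p0,method='Nelder-Mead',options=dict(initial_simplex=[p0,[750,-127.5,p0[2]],[747,-124,p0[2]],[747,-127.5,p0[2]+.03]],xatol=.02,fatol=.5))
x,y,th=g.x;q=place2(np.array([[108,22],[72,72]]),x,y,th,-1)
print(g.fun,np.degrees(th),'corner',q[0],'cove',q[1]);d=[np.cos(b.x[2]),np.sin(b.x[2])];print('notch',b.x[:2]-76.1*np.array(d))
cv2.imwrite('pics/w6c.png',cv2.resize(np.hstack([c['frame'][60:400,180:460],a['frame'][170:340,210:350].repeat(2,0).repeat(2,1)])[:,:,::-1],None,fx=1.4,fy=1.4))
E
```

```text
[ 594.42032843 -120.54541773   63.53058835] [1.79984060e+02 6.93819178e-03 3.50836545e+01] 10.55 [ 0.50580679 -0.08968062 -0.00883435]
[ 573.58959415 -134.89155214    3.74747252] 214.71435929730643 187.39117647058828
253.59462395773045 170.00890047012084 corner [645.10830432 -85.72154112] cove [689.23711375 -42.72563227]
notch [636.14389644 -91.55370188]
```

The foot hides the notch in that view, so I refit with the occlusion included.

```bash
cat >> h.py <<'E'
def fitleaf2(c,p0,roi,fp=None,z0=0,z1=14,dil=1):
    f=c['frame'].astype(float);w=np.clip((f[...,0]-f[...,2]-50)/60,0,1)*(f[...,1]>.6*f[...,0])
    g=((f[...,1]>f[...,0]+20)&(f[...,1]>f[...,2]+10));w=np.maximum(w,g)
    m=np.zeros((400,640));m[roi[1]:roi[3],roi[0]:roi[2]]=1
    if fp is not None:
        fm=prism_mask(c,place2(foot(22),*fp,-1),0,55);m*=1-cv2.dilate(fm,np.ones((5,5)))
    cost=lambda p:(np.abs(prism_mask(c,place2(leaf(),*p),z0,z1)-w)*m).sum()
    s=[p0,[p0[0]+4,p0[1],p0[2]],[p0[0],p0[1]+4,p0[2]],[p0[0],p0[1],p0[2]+.06]]
    return minimize(cost,p0,method='Nelder-Mead',options=dict(initial_simplex=s,xatol=.02,fatol=.3))
def dot(c,roi):
    f=c['frame'].astype(int);g=((f[...,1]>f[...,0]+40)&(f[...,1]>f[...,2]+20)).astype(np.uint8)
    m=np.zeros_like(g);m[roi[1]:roi[3],roi[0]:roi[2]]=1
    M=cv2.moments(g*m,True);return M['m10']/M['m00'],M['m01']/M['m00'],M['m00']
E
python3 - <<'E'
from h import *
import pickle;c=pickle.load(open('w6.pkl','rb'))
d=dot(c,(225,120,400,395));print(d,world(c,[d[:2]],14))
b=fitleaf2(c,[582.9,-130.,np.radians(215.)],(225,60,400,235),(747.75,-126.2,2.9668));print(b.x,np.degrees(b.x[2]),b.fun)
a=snap('scene');d=dot(a,(235,170,350,300));print(d,world(a,[d[:2]],14))
b=fitleaf2(a,[582.9,-130.,np.radians(215.)],(235,170,325,300),(747.75,-126.2,2.9668));print(b.x,np.degrees(b.x[2]),b.fun)
E
```

```text
(313.3451257861635, 248.64150943396226, 1272.0) [[ 582.09381037 -128.67991186   14.        ]]
[ 583.30336005 -128.26149344    3.74724275] 214.70119462596162 38.79666666666667
(319.0430107526882, 216.4731182795699, 93.0) [[515.28095353 -24.04446782  14.        ]]
[ 587.88166962 -126.67424661    3.90857045] 223.94459052510396 3665.849511726259
```

View pics/w6c.png

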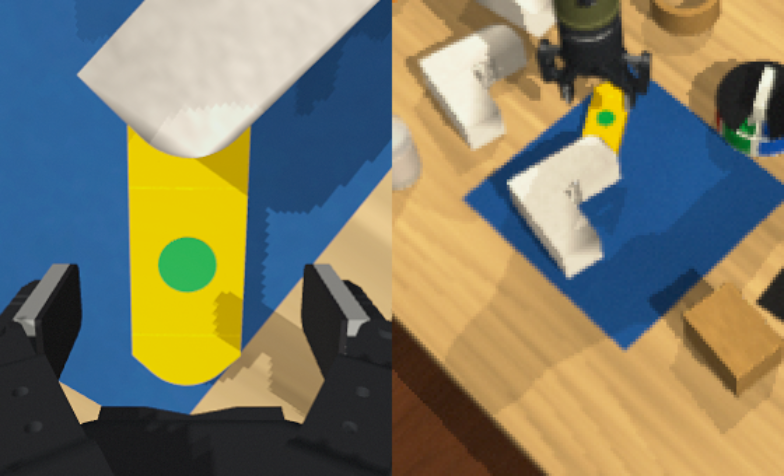

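Leaf confirmed home (dot at crop (187,264), fitted within 1 mm and 0.3°) and let go. Now I take it up again.

>>> apply_moves:
  moves:
    - [[-0.004, 0.002, 0.1], 0]
    - [[-0.004, 0.002, 0.16], 0]
    - [[-0.004, 0.002, 0.19], 0]
    - [[-0.004, 0.002, 0.2], 0]
    - [[-0.004, 0.002, 0.2], 0]

```text
time: 11.02
eef_pos: [593.0, -121.4, 2.3]
orientation: [-179.9, 0.1, 35.1]
force: [-0.1, -0.1, -0.4]
opening: 68.2
grasp_force: 0.0
```

>>> apply_moves:
  moves:
    - [[0, 0, 0], 0]
    - [[0, 0, 0], 0]
    - [[0, 0, 0], 0]
    - [[0, 0, 0], 0]
    - [[0, 0, 0], 0]
    - [[-0.03, 0, -0.01], 0]
    - [[-0.07, 0, -0.1], 0]
    - [[-0.07, 0, -0.23], 0]
    - [[-0.07, 0, -0.36], 0]
    - [[-0.07, 0, -0.38], 0]
  fingers: 0.4

```text
time: 11.85
eef_pos: [580.1, -135.1, 124.7]
orientation: [179.5, -0.4, 35.0]
force: [1.7, -0.2, 0.5]
opening: 48.8
grasp_force: 31.7
```

```bash
python3 - <<'E'
from h import *
import pickle;c=snap('wrist','w7.png');pickle.dump(c,open('w7.pkl','wb'))
o=r.get_obs();p=o['eef_pos'];a=np.radians(o['orientation'][2]);X=np.array([np.cos(a),np.sin(a)]);Y=np.array([np.sin(a),-np.cos(a)])
zb=p[2]-2.9
b=fitleaf2(c,[p[0]-12*X[0],p[1]-12*X[1],a+np.pi],(242,120,395,235),None,zb,zb+14)
q=b.x[:2]-p[:2];print('rel',q@X,q@Y,np.degrees(b.x[2]-a),b.fun)
go(640,20,125,125)
E
```

```text
rel -14.24657324540559 0.2891274081562346 180.37694013886676 457.2039215686275
at [ 579.6 -135.   123.3] [179.55  -0.31  35.04] t 11.9 F [-0.4 -0.3  0.7] open 48.9
go [ 0.4613 -0.3074 -0.0057] -0.4998
```

>>> apply_moves:
  moves:
    - [[0.477, -0.3, 0], -0.5]
    - [[0.477, -0.3, 0], -0.5]
    - [[0.477, -0.3, 0], -0.5]
    - [[0.477, -0.3, 0], -0.5]
    - [[0.477, -0.3, 0], -0.5]
    - [[0.477, -0.3, 0], -0.5]
    - [[0.477, -0.3, 0], -0.5]
    - [[0.477, -0.3, 0], -0.5]
    - [[0.477, -0.3, 0], -0.5]
    - [[0.477, -0.3, 0], -0.5]

```text
time: 12.73
eef_pos: [640.8, 21.6, 115.7]
orientation: [-179.8, -0.0, 107.1]
force: [0.7, -0.4, -0.8]
opening: 49.2
grasp_force: 31.6
```

```bash
python3 -c "
from h import *
go(645.1,19.5,60,125.1)"
```

```text
at [640.8  21.6 115.7] [-1.7984e+02 -2.0000e-02  1.0706e+02] t 12.73 F [ 0.7 -0.4 -0.8] open 49.2
go [-0.0107  0.0116  0.1857] -0.1002
```

>>> apply_moves:
  moves:
    - [[-0.011, 0.012, 0.1], -0.1]
    - [[-0.011, 0.012, 0.17], -0.1]
    - [[-0.011, 0.012, 0.185], -0.1]
    - [[-0.011, 0.012, 0.185], -0.1]
    - [[-0.011, 0.012, 0.185], -0.1]
    - [[-0.011, 0.012, 0.185], -0.1]

```text
time: 13.23
eef_pos: [646.6, 20.0, 62.3]
orientation: [180.0, 0.0, 124.6]
force: [0.8, 0.7, -0.5]
opening: 49.1
grasp_force: 31.6
```

```bash
python3 - <<'E'
from h import *
import pickle;o=r.get_obs();c=snap('wrist','w8.png');pickle.dump((c,o),open('w8.pkl','wb'))
p=o['eef_pos'];a=np.radians(o['orientation'][2]);X=np.array([np.cos(a),np.sin(a)]);Y=np.array([np.sin(a),-np.cos(a)])
zb=p[2]-2.9
b=fitleaf2(c,[p[0]-12*X[0],p[1]-12*X[1],a+np.pi],(242,120,395,235),None,zb,zb+14)
q=b.x[:2]-p[:2];print('leaf',b.x,'rel',q@X,q@Y,np.degrees(b.x[2]-a),b.fun)
print(pix(c,[(667,-10.8,0),(689.3,-42.7,0),(645.2,-85.7,55),(720,4,55),(626,-55,55)]).round(0),c['frame'].shape)
go(659.5,-1,3,125.1)
E
```

```text
leaf [653.12758869   9.11852766   5.32009665] rel -12.654445388262587 -0.782008574851857 180.2123218555217 239.89117647058822
[[317. 273.]
 [317. 325.]
 [205. 402.]
 [417. 353.]
 [202. 345.]] (400, 640, 3)
at [646.9  20.   62.7] [1.7995e+02 5.0000e-02 1.2462e+02] t 13.28 F [-0.2 -0.4 -1. ] open 49.3
go [-0.0816 -0.0052  0.1991] -0.0026
```

>>> apply_moves:
  moves:
    - [[-0.014, 0, 0.1], -0.002]
    - [[-0.014, 0, 0.17], -0.002]
    - [[-0.014, 0, 0.19], -0.002]
    - [[-0.014, 0, 0.197], -0.002]
    - [[-0.014, 0, 0.197], -0.002]
    - [[-0.014, 0, 0.197], -0.002]

```text
time: 13.78
eef_pos: [649.6, 16.6, 4.5]
orientation: [179.9, 0.1, 125.0]
force: [-1.2, -1.1, 3.0]
opening: 48.8
grasp_force: 32.9
```

```bash
python3 -c "
from h import *
go(660,-.4,3,124.95)"
```

```text
at [649.6  16.6   4.5] [1.7995e+02 8.0000e-02 1.2503e+02] t 13.78 F [-1.2 -1.1  3. ] open 48.8
go [-0.0662 -0.0041  0.0049] 0.0005
```

>>> apply_moves:
  moves:
    - [[-0.015, -0.004, 0], 0]
    - [[-0.03, -0.004, 0], 0]
    - [[-0.045, -0.004, 0], 0]
    - [[-0.055, -0.004, 0], 0]
    - [[-0.06, -0.004, 0], 0]
    - [[-0.06, -0.004, 0], 0]
    - [[-0.06, -0.004, 0], 0]

```text
time: 14.37
eef_pos: [659.4, 2.0, 4.5]
orientation: [179.9, 0.0, 125.1]
force: [-2.0, 1.3, 5.2]
opening: 48.7
grasp_force: 33.1
```

```bash
python3 -c "
from h import *
go(660,-.4,3,124.95)"
```

```text
at [659.4   2.    4.5] [1.7987e+02 1.0000e-02 1.2506e+02] t 14.37 F [-2.   1.3  5.2] open 48.7
go [-0.0076 -0.0028  0.005 ] 0.0006
```

>>> apply_moves:
  moves:
    - [[-0.003, 0, 0], 0]
    - [[-0.006, 0, 0], 0]
    - [[-0.009, 0, 0], 0]
    - [[-0.012, 0, 0], 0]
    - [[-0.012, 0, 0], 0]

```text
time: 14.78
eef_pos: [660.5, 0.4, 4.4]
orientation: [179.9, -0.1, 125.1]
force: [-3.3, 3.9, 6.9]
opening: 48.7
grasp_force: 33.3
```

>>> apply_moves:
  moves:
    - [[-0.003, 0, 0], 0]
    - [[-0.006, 0, 0], 0]
    - [[-0.009, 0, 0], 0]
    - [[-0.009, 0, 0], 0]

```text
time: 15.12
eef_pos: [660.6, 0.4, 4.4]
orientation: [180.0, -0.3, 125.2]
force: [-7.3, 6.9, 10.2]
opening: 48.9
grasp_force: 33.5
```

Home in the cove: it stopped within 0.3 mm of the computed place, and both walls bear. Relax, release, lift.

>>> apply_moves:
  moves:
    - [[0.006, 0, -0.001], 0]
    - [[0.011, 0, -0.002], 0]
    - [[0.011, 0, -0.002], 0]

```text
time: 15.37
eef_pos: [660.5, 0.3, 4.5]
orientation: [179.9, -0.0, 125.1]
force: [-1.0, 5.1, 6.3]
opening: 48.7
grasp_force: 33.1
```

>>> apply_moves:
  moves:
    - [[0, 0, 0], 0]
    - [[0, 0, 0], 0]
    - [[0, 0, 0], 0]
    - [[0, 0, 0], 0]
    - [[0, 0, 0], 0]
    - [[0, 0, -0.03], 0]
    - [[0, 0, -0.1], 0]
    - [[0, 0, -0.22], 0]
    - [[0, 0, -0.35], 0]
    - [[0.1, 0, -0.45], 0]
  fingers: 0.8

```text
time: 16.2
eef_pos: [646.5, 16.2, 141.2]
orientation: [179.9, 0.3, 124.6]
force: [1.3, -1.0, 0.8]
opening: 68.4
grasp_force: 0.0
```

>>> apply_moves:
  moves:
    - [[0.13, 0, -0.1], -0.1]
    - [[0.25, 0, -0.15], -0.15]
    - [[0.25, 0, -0.15], -0.15]
    - [[0.25, 0, -0.15], -0.15]
    - [[0.25, 0, -0.15], -0.15]

```text
time: 16.62
eef_pos: [599.9, 85.1, 184.5]
orientation: [180.0, 0.1, 152.3]
force: [-0.0, -1.6, -0.5]
opening: 68.0
grasp_force: 0.0
```

```bash
python3 - <<'E'
from h import *
import pickle;o=r.get_obs();c=snap('wrist','w9.png');a=snap('scene','a9.png');s=snap('side','s9.png');pickle.dump((c,a,s,o),open('w9.pkl','wb'))
fp=(747.75,-126.2,2.9668);p0=[667.,-11.,np.radians(305)]
for n,k in (('w',c),('a',a),('s',s)):
    P=pix(k,[(667,-11,14)])[0];print(n,P)
    roi=[int(P[0]-90),int(P[1]-90),int(P[0]+90),int(P[1]+90)] if n=='w' else [int(P[0]-22),int(P[1]-22),int(P[0]+22),int(P[1]+22)]
    roi=[max(0,v) for v in roi]
    try: d=dot(k,roi);print(d,world(k,[d[:2]],14).round(1))
    except Exception as e: print(e)
    b=fitleaf2(k,p0,roi,fp);print(b.x,np.degrees(b.x[2]),b.fun)
go(0,0,0,0)
E
```

```text
w [263.75293527 284.95237888]
(263.1936218678816, 284.8382687927107, 439.0) [[666.6 -11.4  14. ]]
[667.29129822 -11.95677157   5.32612241] 305.1643354822666 140.7157324106113
a [291.70460195 244.87270042]
(291.65625, 245.5625, 32.0) [[669.   -9.1  14. ]]
[670.04489125 -11.25776205   5.32425136] 305.05713220236754 13.409042675893888
s [285.47816546 190.40513274]
(285.59090909090907, 190.27272727272728, 22.0) [[667.2 -11.7  14. ]]
[668.90480829 -12.70529232   5.33698883] 305.7869355404496 12.865732410611304
at [600.1  83.3 183. ] [-179.97   -0.    151.85] t 16.77 F [ 0.1 -0.7  0. ] open 68.5
go [ 1.6327 -1.1887  0.6099] 0.8436
```

The leaf lies home in the cove within camera accuracy. I work out the drum's bearing from the pictures already taken.

```bash
cat >> h.py <<'E'
def wallprof(c,x,y,rad=60,zs=(12,18,24,30)):
    ph=np.radians(np.arange(-180,180,2));hsv=cv2.cvtColor(c['frame'],cv2.COLOR_RGB2HSV)
    R,t=rt(c);C=-R.T@t;out=''
    for a in ph:
        n=np.array([np.cos(a),np.sin(a)])
        if n@(C[:2]-np.array([x,y])-rad*n)<0: out+='-';continue
        s=''
        for z in zs:
            u=pix(c,[(x+rad*n[0],y+rad*n[1],z)])[0].round().astype(int)
            if not(0<=u[0]<640 and 0<=u[1]<400): s+='-';continue
            h,S,V=hsv[u[1],u[0]]
            s+= '.' if S<110 or V<40 else 'R' if h<8 or h>172 else 'G' if 40<h<90 else 'B' if 95<h<130 else 'y'
        out+=max(set(s),key=s.count)
    return out
E
python3 - <<'E'
from h import *
import pickle;c,a,s,o=pickle.load(open('w9.pkl','rb'))
q=world(a,[(232+405/3.6,185+36/3.6),(232+388/3.6,185+105/3.6)],74);print(q,np.degrees(np.arctan2(*(q[1]-q[0])[[1,0]])))
for k in (a,s):
    f=k['frame'].astype(int);P=pix(k,[(444,23,48)])[0]
    p=wallprof(k,q[:,0].mean(),q[:,1].mean());i=0
    import itertools
    for ch,g in itertools.groupby(p):
        n=len(list(g));print(ch,-180+2*i,'..',-180+2*(i+n-1),end='; ');i+=n
    print()
go(480,22,190,180)
E
```

```text
[[412.7630596    5.78594766  74.        ]
 [486.07610335  49.33734374  74.        ]] 30.712303694247787
- -180 .. -48; . -46 .. 20; B 22 .. 30; . 32 .. 34; y 36 .. 124; - 126 .. 178; 
. -180 .. -146; - -144 .. 42; B 44 .. 64; . 66 .. 66; y 68 .. 92; . 94 .. 178; 
at [600.1  83.3 183. ] [-179.97   -0.    151.85] t 16.77 F [ 0.1 -0.7  0. ] open 68.5
go [ 0.2566 -0.3692 -0.0234] -0.1564
```

>>> apply_moves:
  moves:
    - [[0.257, -0.36, 0], -0.156]
    - [[0.257, -0.36, 0], -0.156]
    - [[0.257, -0.36, 0], -0.156]
    - [[0.257, -0.36, 0], -0.156]
    - [[0.257, -0.36, 0], -0.156]
    - [[0.257, -0.36, 0], -0.156]
    - [[0.257, -0.36, 0], -0.156]

```text
time: 17.35
eef_pos: [481.6, 24.1, 183.3]
orientation: [-180.0, 0.0, 179.9]
force: [0.2, 0.2, 1.0]
opening: 68.1
grasp_force: 0.0
```

```bash
python3 - <<'E'
from h import *
import pickle;o=r.get_obs();c=snap('wrist','w10.png');pickle.dump(c,open('w10.pkl','wb'))
# orthophoto of the cap plane z=48: black disc, bright bar; report by code
X,Y=np.meshgrid(np.arange(360,540,.5),np.arange(-70,120,.5))
def ortho(z):
    p=pix(c,np.c_[X.ravel(),Y.ravel(),np.full(X.size,z)]).astype(np.float32).reshape(*X.shape,2)
    return cv2.remap(c['frame'],p[...,0],p[...,1],cv2.INTER_LINEAR)
i=ortho(48);cv2.imwrite('pics/o10.png',i[:,:,::-1])
dk=((i.max(2)<45)&(i.max(2)>0)).astype(np.uint8)
n,l,st,ce=cv2.connectedComponentsWithStats(dk)
for k in np.argsort(-st[1:,4])[:4]+1: print('dark',st[k,4]/4,[360+st[k,0]/2,-70+st[k,1]/2,st[k,2]/2,st[k,3]/2],360+ce[k][0]/2,-70+ce[k][1]/2)
i=ortho(74);v=((i.min(2)>140)&(i.max(2)-i.min(2)<45)).astype(np.uint8)
n,l,st,ce=cv2.connectedComponentsWithStats(v)
for k in np.argsort(-st[1:,4])[:5]+1:
    m=(l==k).astype(np.uint8);R=cv2.minAreaRect(cv2.findNonZero(m));print('white',st[k,4]/4,360+R[0][0]/2,-70+R[0][1]/2,np.array(R[1])/2,R[2])
hsv=cv2.cvtColor(c['frame'],cv2.COLOR_RGB2HSV);
for nm,lo,hi in (('R',(0,120,50),(7,255,255)),('G',(45,100,40),(90,255,255)),('B',(98,150,40),(128,255,255))):
    m=cv2.inRange(hsv,lo,hi);n,l,st,ce=cv2.connectedComponentsWithStats(m)
    for k in np.argsort(-st[1:,4])[:4]+1:
        if st[k,4]>30: print(nm,st[k,:],world(c,[ce[k]],20).round(0))
go(450,27,190,211)
E
```

```text
dark 3901.75 [np.float64(402.0), np.float64(-45.5), np.float64(93.0), np.float64(67.0)] 450.61978599346446 -12.89296469532902
dark 855.75 [np.float64(426.5), np.float64(29.5), np.float64(45.5), np.float64(47.0)] 449.13234005258545 54.88066023955595
dark 66.25 [np.float64(531.0), np.float64(-57.5), np.float64(9.0), np.float64(10.5)] 535.9528301886793 -51.347169811320754
dark 63.5 [np.float64(531.5), np.float64(94.5), np.float64(8.5), np.float64(10.5)] 536.1003937007874 98.33858267716536
white 1177.25 445.9326477050781 16.676406860351562 [84.60733032 37.78038406] 38.072784423828125
white 14.5 472.5 -55.75 [28.5  0. ] -90.0
white 7.5 512.25 98.25 [10.5  0.5] -0.0
white 7.25 479.75 98.25 [9.5 0.5] -0.0
white 7.0 499.75 98.25 [10.5  0.5] -0.0
R [528 231  25  23 453] [[536. 239.  20.]]
G [597 345  43  34 704] [[669. 355.  20.]]
G [310 169  24  23 271] [[478.  27.  20.]]
G [275 345  21   8 106] [[655.  -9.  20.]]
B [  110   191   304   171 33238] [[550. -16.  20.]]
B [141 369  28  31 670] [[ 703. -154.   20.]]
B [328 155  22  26 182] [[465.  44.  20.]]
at [481.9  24.7 183.4] [1.7998e+02 5.0000e-02 1.7996e+02] t 17.4 F [ 0.7  0.1 -0.2] open 68.5
go [ 0.1063  0.0074 -0.0221] -0.1724
```

```bash
python3 - <<'E'
from h import *
import pickle;c=pickle.load(open('w10.pkl','rb'))
xs=np.arange(376,525,3);ys=np.arange(90,-60,-4)
def cls(u):
    if not(0<=u[0]<639 and 0<=u[1]<399): return '-'
    q=c['frame'][int(round(u[1])),int(round(u[0]))];h,S,V=cv2.cvtColor(q.reshape(1,1,3),cv2.COLOR_RGB2HSV)[0,0]
    if V<50: return '#'
    if S<70: return 'w' if V>110 else ','
    return 'R' if h<8 or h>172 else 'G' if 40<h<90 else 'B' if 95<h<130 else 'y'
print('x 376..',xs[-1],'step3')
for y in ys: print('%4d'%y,''.join(cls(pix(c,[(x,y,48)])[0]) for x in xs))
E
```

```text
x 376.. 523 step3
  90 yyyyyyyyyyyyyyyyyyyyyyyyyyyyyyyyyyyBBBBBBBBBBBBBBB
  86 yyyyyyyyyyyyyyyyyyyyyyyyyyyyyyyyyyyBBBBBBBBBBBBBBB
  82 yyyyyyyyyyyyyyyyyyyyyyyyyyyyyyyyyyyBBBBBBBBBBBBBBB
  78 yyyyyyyyyyyyyyyyyyyyyyyyyyyyyyyyyyyBBBBBBBBBBBBBBB
  74 yyyyyyyyyyyyyy############yyyyyyyyyBBBBBBBBBBBBBBB
  70 yyyyyyyyyy###################yyyyyyBBBBBBBBBBBBBBB
  66 yyyyyyyy#######################yyyyBBBBBBBBBBBBBBB
  62 yyyyyyy#########################yyyBBBBBBBBBBBBBBB
  58 yyyyy#,########################,wyyBBBBBBBBBBBBBBB
  54 yyyy##########################,wwwwBBBBBBBBBBBBBBB
  50 yyy,,########################BBwwwwBBBBBBBBBBBBBBB
  46 yy##########################BBBBwwwwwBBBBBBBBBBBBB
  42 y##########################BBBwwwwwwwBBBBBBBBBBBBB
  38 y,#,######################BBwwwwwwwwwwBBBBBBBBBBBB
  34 #,#######################BwwwwwGGGwwwwyBBBBBBBBBBB
  30 ,,,#,##############,###,wwwwwwwGGGGwwwwBBBBBBBBBBB
  26 ,#,,,##,########,,,##wwwwwwwwwwwGGGwwwwBBBBBBBBBBB
  22 ,,,,,##########,,,,wwwwwwwwwwwGGGGGww,wBBBBBBBBBBB
  18 ,,######,#######wwwwwwwwwwww############BBBBBBBBBB
  14 ,,#,,,#######
[... 345 characters left out ...]
################BBBBBBBBBBBB
 -14 yy,#,#################################BBBBBBBBBBBB
 -18 yyy##################################BBBBBBBBBBBBB
 -22 yyyy################################BBBBBBBBBBBBBB
 -26 yyyyy##############################BBBBBBBBBBBBBBB
 -30 yyyyyy############################wBBBBBBBBBBBBBBB
 -34 yyyyyyyy########################yywBBBBBBBBBBBBBBB
 -38 yyyyyyyyy,####################yyyywBBBBBBBBBBBBBBB
 -42 yyyyyyyyyyyy###############yyyyyyywBBBBBBBBBBBBBBB
 -46 yyyyyyyyyyyyyyyyyyy,,yyyyyyyyyyyyywBBBBBBBBBBBBBBB
 -50 yyyyyyyyyyyyyyyyyyyyyyyyyyyyyyyyyywBBBBBBBBBBBBBBB
 -54 yyyyyyyyyyyyyyyyyyyyyyyyyyyyyyyyyywBBBBBBBBBBBBBBB
 -58 yyyyyyyyyyyyyyyyyyyyyyyyyyyyyyyyyywBBBBBBBBBBBBBBB
```

The class map puts the drum's centre near (437,15.5), with the window spanning about 5° to 52°. I reread the wall patches with that centre.

```bash
python3 - <<'E'
from h import *
import pickle,itertools;c10=pickle.load(open('w10.pkl','rb'));c,a,s,o=pickle.load(open('w9.pkl','rb'));w4=pickle.load(open('w4.pkl','rb'))
# refine drum silhouette centre in each view via class map on z=48 disc: black/white disc edge
for nm,k in (('scene',a),('side',s),('w10',c10),('w9',c),('w4',w4)):
    for ctr in ((437,15.5),(441,17)):
        p=wallprof(k,*ctr,zs=(10,15,20,25,30));i=0;t=[]
        for ch,g in itertools.groupby(p):
            n=len(list(g));t.append('%s %d..%d'%(ch,-180+2*i,-180+2*(i+n-1)));i+=n
        print(nm,ctr,'; '.join(t))
# disc fit on black cap
def disc(k):
    g=k['frame'].max(2).astype(float)
    def cost(q):
        ph=np.radians(np.arange(0,360,4));t=0
        def smp(R):
            u=pix(k,np.c_[q[0]+R*np.cos(ph),q[1]+R*np.sin(ph),np.full(len(ph),48.)]).astype(np.float32)
            return cv2.remap(g.astype(np.float32),u[:,:1],u[:,1:],1)[:,0]
        return -np.median(smp(63)-smp(57))-np.mean(np.clip(smp(63)-smp(57),0,80))
    return minimize(cost,[437,15.5],method='Nelder-Mead',options=dict(initial_simplex=[[437,15.5],[443,16],[438,21]])).x
for k in (a,s,c10): print('disc',disc(k))
E
```

```text
scene (437, 15.5) - -180..-48; . -46..24; G 26..28; . 30..38; B 40..78; . 80..122; y 124..124; - 126..178
scene (441, 17) - -180..-48; . -46..26; G 28..28; . 30..40; B 42..80; . 82..124; - 126..178
side (437, 15.5) . -180..-146; - -144..42; B 44..52; . 54..62; B 64..78; . 80..178
side (441, 17) . -180..-146; - -144..42; B 44..54; . 56..56; y 58..58; . 60..72; B 74..84; . 86..178
w10 (437, 15.5) - -180..178
w10 (441, 17) - -180..178
w9 (437, 15.5) - -180..-22; B -20..4; G 6..6; B 8..8; G 10..28; . 30..38; B 40..80; . 82..106; - 108..178
w9 (441, 17) - -180..-22; B -20..30; y 32..32; . 34..72; B 74..76; . 78..108; - 110..178
w4 (437, 15.5) - -180..-106; . -104..-70; R -68..-28; . -26..-18; G -16..-8; - -6..178
w4 (441, 17) - -180..-106; . -104..-74; R -72..-30; . -28..-20; G -18..-12; - -10..178
disc [434.90260119  20.6116722 ]
disc [429.29849457  17.53601122]
disc [434.16211028  15.22072446]
```

```bash
python3 - <<'E'
from h import *
import pickle;c=pickle.load(open('w10.pkl','rb'))
g=c['frame'].min(2).astype(float);w=np.clip((g-70)/50,0,1)
def rect(x,y,t,a=-32,b=32): return place2(np.array([(a,-7),(b,-7),(b,7),(a,7.])),x,y,t)
# only the half of the bar away from the window, over black cap
def cost(p):
    n=place2(np.array([(-44,-20),(-2,-20),(-2,20),(-44,20.])),436,16,np.radians(29.5))
    m=prism_mask(c,n,60,62);return (np.abs(prism_mask(c,rect(*p),48,74)-w)*m).sum()
p0=[436,16,np.radians(29.5)]
b=minimize(cost,p0,method='Nelder-Mead',options=dict(initial_simplex=[p0,[439,16,p0[2]],[436,19,p0[2]],[436,16,p0[2]+.1]]))
print(b.x,np.degrees(b.x[2]),b.fun,cost(p0));print(r.get_obs()['joint_pos'].round(0))
go(b.x[0],b.x[1],100,np.degrees(b.x[2])+180)
E
```

```text
File "<stdin>", line 4
    def rect(x,y,t,a=-32,b=32): return place2(np.array([(a,-7),(b,-7),(b,7),(a,7.])),x,y,t)
                                                                                 ^
SyntaxError: closing parenthesis ']' does not match opening parenthesis '('
```

```bash
python3 - <<'E'
from h import *
import pickle;c=pickle.load(open('w10.pkl','rb'))
g=c['frame'].min(2).astype(float);w=np.clip((g-70)/50,0,1)
box=lambda a,b,h:np.array([(a,-h),(b,-h),(b,h),(a,h)],float)
m=prism_mask(c,place2(box(-44,-2,20),436,16,np.radians(29.5)),60,62)
cost=lambda p:(np.abs(prism_mask(c,place2(box(-32,32,7),*p),48,74)-w)*m).sum()
p0=[436,16,np.radians(29.5)]
b=minimize(cost,p0,method='Nelder-Mead',options=dict(initial_simplex=[p0,[439,16,p0[2]],[436,19,p0[2]],[436,16,p0[2]+.1]]))
print(b.x,np.degrees(b.x[2]),b.fun,cost(p0));print(r.get_obs()['joint_pos'].round(0))
go(b.x[0],b.x[1],100,np.degrees(b.x[2])+180)
E
```

```text
[433.85620246  15.58200064   0.49173824] 28.174525528647226 19.391349480968856 183.74150711264897
[ 59.   4. -67. 108.   4.  70.  82.]
at [481.9  24.7 183.4] [1.7998e+02 5.0000e-02 1.7996e+02] t 17.4 F [ 0.7  0.1 -0.2] open 68.5
go [ 0.1601 -0.0307  0.2779] -0.1567
```

>>> apply_moves:
  moves:
    - [[0.16, -0.03, 0.1], -0.157]
    - [[0.16, -0.03, 0.2], -0.157]
    - [[0.16, -0.03, 0.278], -0.157]
    - [[0.16, -0.03, 0.278], -0.157]
    - [[0.16, -0.03, 0.278], -0.157]
    - [[0.16, -0.03, 0.278], -0.157]

```text
time: 17.9
eef_pos: [433.6, 17.0, 99.4]
orientation: [179.9, 0.0, -151.6]
force: [0.2, 1.0, -0.2]
opening: 68.3
grasp_force: 0.0
```

```bash
python3 - <<'E'
from h import *
import pickle,itertools;c,a,s,o=pickle.load(open('w9.pkl','rb'));w4=pickle.load(open('w4.pkl','rb'))
for nm,k in (('scene',a),('w9',c),('w4',w4)):
    for ctr in ((434,15.6),):
        p=wallprof(k,*ctr,zs=(15,20,25,30,35));i=0;t=[]
        for ch,g in itertools.groupby(p):
            n=len(list(g));t.append('%s %d..%d'%(ch,-180+2*i,-180+2*(i+n-1)));i+=n
        print(nm,ctr,'; '.join(t))
print(r.get_obs()['joint_pos'].round(0))
go(433.9,15.6,54,208.2)
E
```

```text
scene (434, 15.6) - -180..-48; . -46..22; G 24..26; . 28..36; B 38..76; . 78..112; y 114..124; - 126..178
w9 (434, 15.6) - -180..-24; . -22..-18; G -16..26; . 28..36; B 38..78; . 80..100; - 102..178
w4 (434, 15.6) - -180..-106; . -104..-68; R -66..-26; . -24..-16; G -14..-14; - -12..178
[ 62.   1. -67. 120.   1.  60. 113.]
at [433.6  17.   99.4] [ 1.7986e+02  4.0000e-02 -1.5157e+02] t 17.9 F [ 0.2  1.  -0.2] open 68.3
go [ 0.0012 -0.0045  0.1513] 0.0013
```

Drum bearing ≈ 5.7°, cap now at 28.2°: it has to turn −22.5° for green.

>>> apply_moves:
  moves:
    - [[0.001, -0.004, 0.08], 0.001]
    - [[0.001, -0.004, 0.13], 0.001]
    - [[0.001, -0.004, 0.148], 0.001]
    - [[0.001, -0.004, 0.148], 0.001]
    - [[0.001, -0.004, 0.148], 0.001]
  fingers: 0.5

```text
time: 18.32
eef_pos: [434.2, 15.4, 55.7]
orientation: [179.9, 0.1, -151.8]
force: [1.1, -0.0, -0.5]
opening: 42.8
grasp_force: 0.0
```

>>> apply_moves:
  moves:
    - [[0, 0, 0], 0]
    - [[0, 0, 0], 0]
    - [[0, 0, 0], 0]
    - [[0, 0, 0], 0]
    - [[0, 0, 0], 0]
    - [[0, 0, 0], 0]
    - [[0, 0, 0], 0]
  fingers: 0.05
  grip_force: 25

```text
time: 18.9
eef_pos: [434.1, 15.1, 56.2]
orientation: [-180.0, 0.0, -151.8]
force: [-1.3, 2.6, 5.8]
opening: 13.5
grasp_force: 27.2
```

```bash
python3 -c "
from h import *
go(433.9,15.6,54,185.7)"
```

```text
at [434.1  15.1  56.2] [-1.7996e+02  4.0000e-02 -1.5178e+02] t 18.9 F [-1.3  2.6  5.8] open 13.5
go [-0.0001  0.0017  0.0074] 0.1251
```

>>> apply_moves:
  moves:
    - [[0, 0, -0.005], 0.03]
    - [[0, 0, -0.005], 0.06]
    - [[0, 0, -0.005], 0.09]
    - [[0, 0, -0.005], 0.115]
    - [[0, 0, -0.005], 0.125]
    - [[0, 0, -0.005], 0.125]
    - [[0, 0, -0.005], 0.125]

```text
time: 19.48
eef_pos: [434.0, 15.5, 56.4]
orientation: [179.9, 0.1, -174.3]
force: [4.4, 2.9, -10.6]
opening: 13.4
grasp_force: 26.6
```

>>> apply_moves:
  moves:
    - [[0, 0, 0], 0]
    - [[0, 0, 0], 0]
    - [[0, 0, 0], 0]
    - [[0, 0, 0], 0]
    - [[0, 0, -0.1], 0]
    - [[0, 0, -0.22], 0]
    - [[0, 0, -0.35], 0]
    - [[-0.1, 0, -0.44], 0]
    - [[-0.18, 0, -0.44], 0]
    - [[-0.18, 0, -0.44], 0]
  fingers: 0.6

```text
time: 20.32
eef_pos: [492.3, 18.9, 190.5]
orientation: [179.7, 0.4, -174.4]
force: [-0.4, -1.2, -1.1]
opening: 51.5
grasp_force: 0.0
```

```bash
python3 - <<'E'
from h import *
import pickle;o=r.get_obs();c=snap('wrist','w11.png');a=snap('scene','a11.png');s=snap('side','s11.png')
g=c['frame'].min(2).astype(float);w=np.clip((g-70)/50,0,1)
box=lambda a,b,h:np.array([(a,-h),(b,-h),(b,h),(a,h)],float)
m=prism_mask(c,place2(box(-44,-2,20),434,15.6,np.radians(5.7)),60,62)
cost=lambda p:(np.abs(prism_mask(c,place2(box(-32,32,7),*p),48,74)-w)*m).sum()
p0=[434,15.6,np.radians(5.7)]
b=minimize(cost,p0,method='Nelder-Mead',options=dict(initial_simplex=[p0,[437,16,p0[2]],[434,19,p0[2]],[434,16,p0[2]+.1]]))
print('bar',b.x,np.degrees(b.x[2]),b.fun);go(0,0,0,0)
# window contents: classes on the cap plane
def cls(u):
    q=c['frame'][int(round(u[1])),int(round(u[0]))];h,S,V=cv2.cvtColor(q.reshape(1,1,3),cv2.COLOR_RGB2HSV)[0,0]
    return '#' if V<50 else 'w' if S<70 else 'R' if h<8 or h>172 else 'G' if 40<h<90 else 'B' if 95<h<130 else 'y'
for R in (36,44,50,55): print(R,''.join(cls(pix(c,[(434+R*np.cos(np.radians(t)),15.6+R*np.sin(np.radians(t)),48)])[0]) for t in range(-50,70,3)))
fp=(747.75,-126.2,2.9668)
for k in (a,s):
    P=pix(k,[(667,-11,14)])[0];roi=[int(P[0]-22),int(P[1]-22),int(P[0]+22),int(P[1]+22)]
    b=fitleaf2(k,[667.,-11.,np.radians(305)],roi,fp);print('leaf',b.x,np.degrees(b.x[2]),b.fun)
E
```

```text
bar [4.31783811e+02 1.52434327e+01 1.03468893e-01] 5.928330860068233 10.578531334102268
at [486.4  20.3 187.9] [ 1.7987e+02 -1.3000e-01 -1.7425e+02] t 20.47 F [-0.4 -0.   0.1] open 51.2
go [1.6198 0.0951 0.6264] -0.968
36 ###########GGGGGGGGGGGGGGGG#############
44 ###########wGGGGGGGGGGGGGGG#############
50 ###########wwwwwwwwwwwwwwww#############
55 ###########wwwwwwwwwwwwwwww#############
leaf [670.04489125 -11.25776205   5.32425136] 305.05713220236754 13.259042675893888
leaf [668.72639109 -12.57089069   5.33633285] 305.749350300119 13.156858900422913
```

The bar stands at 5.9° and the window shows only green. One last relative check of leaf against foot, from above.

>>> apply_moves:
  moves:
    - [[-0.75, -0.31, -0.14], 0]
    - [[-0.75, -0.31, -0.14], 0]
    - [[-0.75, -0.31, -0.14], 0]
    - [[-0.75, -0.31, -0.14], 0]
    - [[-0.75, -0.31, -0.14], 0]
    - [[-0.75, -0.31, -0.14], 0]
    - [[-0.75, -0.31, -0.14], 0]
    - [[-0.75, -0.31, -0.14], 0]
    - [[-0.75, -0.31, -0.14], 0]
    - [[-0.75, -0.31, -0.14], 0]

```text
time: 21.3
eef_pos: [718.8, -48.9, 231.4]
orientation: [-179.9, -0.0, -174.1]
force: [0.2, 0.8, -0.9]
opening: 51.0
grasp_force: 0.0
```

```bash
python3 - <<'E'
from h import *
import pickle;c=snap('wrist','w12.png');pickle.dump(c,open('w12.pkl','wb'))
go(0,0,0,0)
f=c['frame'].astype(float)
w=np.clip((f.min(2)/f.max(2)-.5)/.3,0,1)*(f.min(2)>60)
P=pix(c,place2(np.r_[foot(22)],747.75,-126.2,2.9668,-1)@np.eye(2,3)+[0,0,55]);print(P.min(0),P.max(0))
x0,y0=np.maximum(P.min(0)-12,0).astype(int);x1,y1=np.minimum(P.max(0)+12,[640,235]).astype(int)
roi=np.zeros((400,640));roi[y0:y1,x0:x1]=1
cost=lambda p:(np.abs(prism_mask(c,place2(foot(22),p[0],p[1],p[2],-1),0,55)-w)*roi).sum()
p0=[747.75,-126.2,2.9667]
g=minimize(cost,p0,method='Nelder-Mead',options=dict(initial_simplex=[p0,[750,-127.5,p0[2]],[747,-124,p0[2]],[747,-127.5,p0[2]+.03]],xatol=.02,fatol=.5))
q=place2(np.array([[72,72.]]),*g.x,-1)[0];print('foot',g.x,g.fun,'cove',q)
P=pix(c,[(667,-11,14)])[0]
b=fitleaf2(c,[667.,-11.,np.radians(305)],[max(0,int(v)) for v in (P[0]-120,P[1]-120,P[0]+120,min(P[1]+120,245))],g.x);x,y,t=b.x
n=np.array([x,y])+38.9*np.array([np.cos(t),np.sin(t)]);e=n-q;th=g.x[2]+np.radians(135)
print('leaf',b.x,b.fun,'err along',e@[np.cos(th),np.sin(th)],'side',e@[-np.sin(th),np.cos(th)],'ang',np.degrees(t-th))
E
```

```text
at [719.  -49.2 231.6] [-1.7991e+02 -1.0000e-02 -1.7416e+02] t 21.35 F [ 0.   1.1 -0.1] open 51.1
go [2.3675 0.4071 0.7721] -0.9676
[234.16368064  73.58783069] [378.1261434  239.72696266]
foot [ 747.94465268 -126.50851687    2.96673267] 498.02555567314647 cove [689.56844581 -43.08059305]
leaf [667.16276956 -11.16537072   5.33097178] 1467.459081122645 err along -0.09602854677948187 side 0.2523426388656612 ang 0.4609225087519127
```

```bash
python3 -c "
from station import r
print(r.job_done())"
```

```text
the job is handed in; nothing more can be done
None
```

I handed the job in at about 21 s of the 72 s limit: the green-dot (medium) leaf was fitted notch-home on the rounded corner and let go, then laid nose-home in the inside corner (about 0.3 mm and 0.5° off by camera), and the cap's window now stands over green. No moves went near the tape roll or carton, though I did not re-measure them at the end.

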